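# Slide a potter's bat out over the end of the drying slab

## Robot

A 7-joint arm with a two-finger parallel gripper is mounted at the origin on the work surface. World frame = base frame: x ahead of the robot, y to its left, z up, the work surface at z = 0. Lengths are in m, angles in rad, forces in N, time in s.
With the tool pointing down it reaches from about 0.425 to 0.975 m from the base axis. Payload 16.7 kg.
Tool frame: the origin (TCP) lies midway between the tips of the shut fingers; the grasp point (between the pads) lies 19 mm behind it; z points along the fingers, y is the direction in which the jaws open and shut (so a half turn about z gives the same grasp; the last joint's range is limited). The gripper opens to 85 mm and grips with 20 to 120 N. Pads are 22 mm wide; open, the fingers measure 114 mm over their backs; the gripper's body (76 mm by 85 mm) begins 54 mm behind the grasp point. The pads swing forward as they close: fully open they stand 13 mm farther back than shut.
Start: joints at [-1.361, 0.426, 0.074, 1.606, -0.034, 1.111, -0.067], TCP at [0.238, 0.632, 0.231] pointing down, gripper open.
Joint ranges: [-2.85, 2.85], [-0.5, 2.14], [-1.23, 1.37], [0.21, 2.46], [-1.02, 4.16], [0.16, 2.05], [-2.73, 2.73]. Speed limits (rad/s): [1.89, 1.89, 2.39, 2.39, 3.01, 3.01, 3.01].

## Interface

Orientations are given as a rotation vector (axis times angle).
In Python, from bench import env, viewer gives the robot as it stands. The module is installed in compiled form; this text tells all that it offers.
- The arm moves only by the tool arm_command, never from a script. Its argument "targets" is a list of rows, each a list of 5 numbers: the shift along the tool's x, y, z in cm, then the turn about the tool's z in rad, then the closure in counts, from 0 (fully open) to 255 (shut). A call has 1 to 8 rows; each row shifts and turns the commanded pose from where the row before left it, along the tool's axes as they then stand; what a row does not reach is not made up. A row lasts 1/8 s, in which the tool goes at most 62.5 mm and 10.7 degrees, less where a joint would pass 70% of its speed; a pose out of reach is approached as far as the arm can. A call with a gripper value outside its range is refused whole. The fingers move at their own pace and stop on an object; "newtons" is the grip in N (left out, the last holds). Time passes only in rows, so rows that do not move let the fingers close. It gives the time, the measured TCP pose, the force and the opening at its end, in the units of the state.
- env.observe(): the state, without advancing time (a new reading comes with each control period).
- viewer.snapshot(name): name is "scene" or "top" or "wrist"; returns a dict with "image" (400x640x3 uint8, red, green, blue), "z_map" (400x640 float32, m along the optical axis (not along the pixel's ray), 0 where there is no reading), "intrinsics" (3x3 intrinsics, pixels), "rvec" (rotation vector, rad) and "tvec" (3), from world to camera coordinates, as OpenCV has them. Camera axes: x right, y down, z forward; pixel columns grow to the right and rows downward; lengths in m; the calibration is good to about 2 mm. A picture is of the moment at which its call begins.
- env.sign_off(): hands the job in, once; it reports no verdict.
The state is a dict: "t": time; "joints": joint angles; "dq": joint speeds; "effort": joint torques, N m; "ee_pos": TCP position; "eef_rot": TCP orientation; "force": force on the tool from outside, world axes, zero at the start; "ft_torque": the same for the moment, N m; "grip_width": finger opening in m.
Only numpy, scipy, OpenCV 4.12 (cv2) and the standard library are available. Lean on these libraries where they do the work, as an engineer would, in place of code of your own. Each camera call takes 0.05 s, during which the arm holds its last target.

## Task

The square plywood bat with the small unfired bowl on it has to be taken off the plaster drying slab, and a hand must fit under it first: push the bat along the slab with the fingers, without lifting it, until 50 mm of it (a third) stick out past the slab's end that faces the throwing wheel. Leave the bat square to that end, lying flat and not over the slab's long sides. The bowl is brittle: it must ride along on the middle of the bat without being touched, and everything else stays where it is.

Things in the scene. Friction and masses are not known exactly. Their poses are not given: they have to be found in the camera images.
- slab: Off-white plaster drying slab on two wooden battens, 420 x 260 mm, top face 48 mm above the table, does not move. Origin: centre of its underside, on the table. Its x axis runs along its length towards the end that faces the throwing wheel (roughly the robot's right), y across, z up.
- slab_end (a point): Middle of the slab's top edge at the end that faces the wheel: 210 mm from the slab's origin along the slab's x axis, 48 mm above the table. Overhang is measured from this end face, along the slab's x axis.
- bat: Square plywood bat (flat board), 150 x 150 x 10 mm, about 0.2 kg, loose on the slab. Origin: centre of its underside; x and y axes parallel to its sides, z up. It starts wholly on the slab, up to 0.3 rad out of square, its x axis roughly along the slab's. It needs only a few newtons to slide.
- bowl: Small dry, unfired clay bowl standing within 8 mm of the middle of the bat: 84 mm across the rim, 48 mm across the foot, 42 mm high, about 0.16 kg. Origin: centre of its foot, z up. Not to be touched.
- cup: Bystander: fired clay cup with a handle, 62 mm across, 70 mm high, standing on one corner of the slab's other end (far from the wheel). Origin: centre of its foot.
- clay_knife: Bystander: flat wooden modelling knife, 135 x 16 x 8 mm, lying across the other corner of the slab's far end. Origin: on its underside, 12 mm from the middle of its length.
- round_bat: Bystander: round wooden bat 200 mm across, 14 mm thick, on the table to the robot's left. Origin: centre of its underside.
- vase: Bystander: unfired vase 80 mm across, 112 mm high, standing on the round bat. Origin: centre of its foot.
- loop_tool: Bystander: trimming tool with wooden handle and wire loop, 165 mm long, 12 mm high, lying on the table between slab and wheel. Origin: where handle and ferrule meet.
- rib: Bystander: flat oval wooden rib, 105 x 50 x 6 mm, lying on the table between slab and wheel, farther from the robot. Origin: centre of its underside.
- jar: Bystander: small grey lidded jar, 60 mm across, 75 mm high, on the table to the robot's left, past the slab's far end. Origin: centre of its underside.
- wheel: Table-top throwing wheel to the robot's right, does not move: grey housing, white splash pan 460 x 420 mm with its rim 196 mm above the table, aluminium wheel head 300 mm across. Origin: centre of its underside.
There are look-alikes about, which are no part of the job. What is shaped like the bat but purple is not meant.

How it is judged:
At the end, for the whole second after the job is handed in: Bat flat on the slab, at rest, 40 to 60 mm of it past the wheel-side end (at its middle), square within 0.12 rad, not over the long sides; bowl upright within 20 mm of the bat's middle; bystanders within 15 mm of their starts (x of bat in the frame of slab between 0.175 and 0.195 m and y of bat in the frame of slab between -0.055 and 0.055 m and z of bat in the frame of slab between 0.044 and 0.052 m and angle between bat's own z axis and vertical below 0.04 rad and (angle between the x axis of bat and the x axis of slab, either way round below 0.12 rad or angle between the x axis of bat and the y axis of slab, either way round below 0.12 rad) and linear speed of each of bat, bowl below 0.01 m/s and angle between bowl's own z axis and vertical below 0.06 rad and x of bowl in the frame of bat between -0.02 and 0.02 m and y of bowl in the frame of bat between -0.02 and 0.02 m and z of bowl in the frame of bat between 0.006 and 0.014 m and distance of each of cup, clay_knife, round_bat, vase, loop_tool, rib, jar from where it was at the start of the episode below 0.015 m); the robot touches nothing.
It fails at once if the bowl is touched by the robot (contact force between bowl and the fingers above 0.3 N or contact force between bowl and the arm above 0.3 N).
It fails at once if the bat is lifted off the slab, tipped or dropped (z of bat in the frame of slab above 0.058 m or z of bat in the frame of slab below 0.038 m or angle between bat's own z axis and vertical above 0.15 rad).
It fails at once if the bowl tips, or slides off the middle of the bat (angle between bowl's own z axis and vertical above 0.25 rad or horizontal distance between bowl and bat above 0.03 m).
It fails at once if a bystander is knocked or moved (distance of any of cup, clay_knife, round_bat, vase, loop_tool, rib, jar from where it was at the start of the episode above 0.02 m).
It also fails if it takes over 42 s, if anything falls off the work surface, if the arm or the gripper's body presses on something with over 40 N, if the wrist force passes 120 N, or if a joint passes its speed limit or range.

## Working session

There is one attempt and no reset: what is moved stays moved. The work goes in short steps, Python scripts to look and compute and a tool call to move; the robot and the scene stay as the last step left them, time stands still between calls to the robot, and variables do not carry over. Pictures are saved under pics/ and viewed, and the job is handed in when it is done.

Besides the shell and the picture viewer there is one more tool, called as name(argument=value, ...) on one line, values as JSON. arm_command: Moves the arm, as the interface text tells. Its arguments: {"type":"object","properties":{"targets":{"type":"array"},"newtons":{"type":"number"}},"required":["targets"]}

```bash
mkdir -p pics; cat > h.py <<'E'
import numpy as np, cv2
from bench import env, viewer
def snap(n,save=None):
    s=viewer.snapshot(n)
    if save: cv2.imwrite('pics/'+save,s['image'][:,:,::-1])
    return s
def ray(s,uv,z):
    R,_=cv2.Rodrigues(np.array(s['rvec'],float)); t=np.array(s['tvec'],float).reshape(3)
    K=np.array(s['intrinsics']); uv=np.atleast_2d(np.array(uv,float))
    d=(np.linalg.inv(K)@np.c_[uv,np.ones(len(uv))].T).T@R
    c=-R.T@t
    return c+d*((z-c[2])/d[:,2])[:,None]
def proj(s,p):
    return cv2.projectPoints(np.atleast_2d(np.array(p,float)),np.array(s['rvec'],float),np.array(s['tvec'],float),np.array(s['intrinsics']),None)[0].reshape(-1,2)
E
python3 - <<'E'
from h import *
import pickle
o=env.observe();print({k:np.round(v,3) for k,v in o.items()})
d={}
for n in('top','scene','wrist'): d[n]=snap(n,n+'0.png'); R=cv2.Rodrigues(d[n]['rvec'])[0]; print(n,(-R.T@np.array(d[n]['tvec']).reshape(3)).round(3))
pickle.dump(d,open('d0.pkl','wb'))
E
```

```text
{'t': np.float64(0.0), 'joints': array([-1.361,  0.427,  0.074,  1.607, -0.034,  1.111, -0.067]), 'dq': array([ 0.002, -0.001, -0.001,  0.001, -0.001,  0.001, -0.   ]), 'effort': array([-1.0000e-03, -9.4982e+01,  3.7610e+00, -4.6352e+01,  1.9000e-02,
        1.0000e-02, -0.0000e+00]), 'ee_pos': array([0.238, 0.631, 0.231]), 'eef_rot': array([-5.620e-01, -3.091e+00,  2.000e-03]), 'force': array([-0.107,  1.035, -0.125]), 'ft_torque': array([ 0.013,  0.021, -0.02 ]), 'grip_width': np.float64(0.085)}
top [ 0.242 -0.091  1.843]
scene [0.946 0.8   1.459]
wrist [0.171 0.658 0.374]
```

View pics/top0.png

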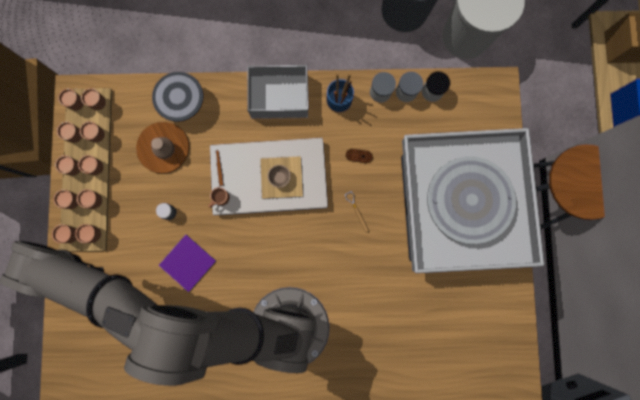

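View pics/scene0.png

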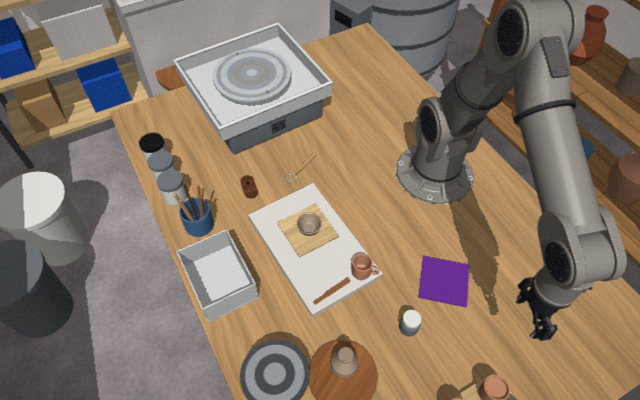

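View pics/wrist0.png

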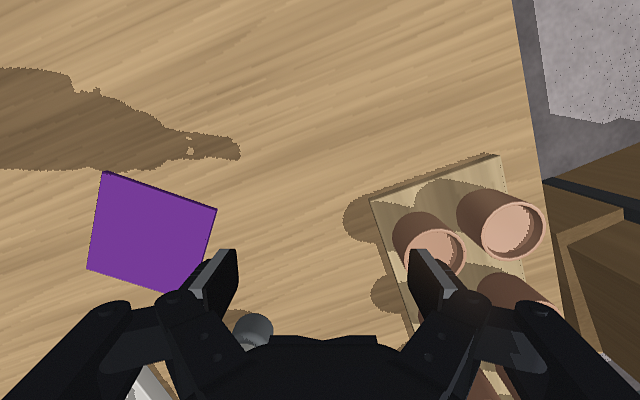

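Candidates in the top view are the plywood board with the bowl (281,177), the purple board (188,263), the round wooden bat (163,147) and the grey round bat (178,96). I choose (281,177): it is plywood, lies on the white slab and carries the bowl. Next I check that in a close crop and measure it.

```bash
python3 - <<'E'
from h import *
import pickle
d=pickle.load(open('d0.pkl','rb'))
a=cv2.resize(d['top']['image'][125:230,195:345],None,fx=4,fy=4,interpolation=cv2.INTER_CUBIC)
cv2.imwrite('pics/ctop.png',a[:,:,::-1])
a=cv2.resize(d['scene']['image'][175:320,235:395],None,fx=4,fy=4,interpolation=cv2.INTER_CUBIC)
cv2.imwrite('pics/csc.png',a[:,:,::-1])
for n in('top','scene'):
    s=d[n]; hsv=cv2.cvtColor(s['image'],cv2.COLOR_RGB2HSV)
    pts={'top':[(300,150),(265,165),(298,190),(281,177),(260,205)],'scene':[(300,285),(290,230),(330,240),(310,225)]}[n]
    for p in pts: print(n,p,hsv[p[1],p[0]],s['image'][p[1],p[0]],s['z_map'][p[1],p[0]])
E
```

```text
top (300, 150) [ 14  15 184] [184 178 173] 1.8334931
top (265, 165) [ 18 111 170] [170 140  96] 1.8099146
top (298, 190) [ 18 113 179] [179 148 100] 1.8025901
top (281, 177) [ 13  69 140] [140 119 102] 1.7980475
top (260, 205) [ 13  16 190] [190 183 178] 1.804158
scene (300, 285) [ 19  13 219] [219 215 208] 1.5409111
scene (290, 230) [ 19  97 189] [189 162 117] 1.6528727
scene (330, 240) [ 20  87 146] [146 129  96] 1.6296474
scene (310, 225) [ 14  66 162] [162 140 120] 1.6466515
```

View pics/ctop.png

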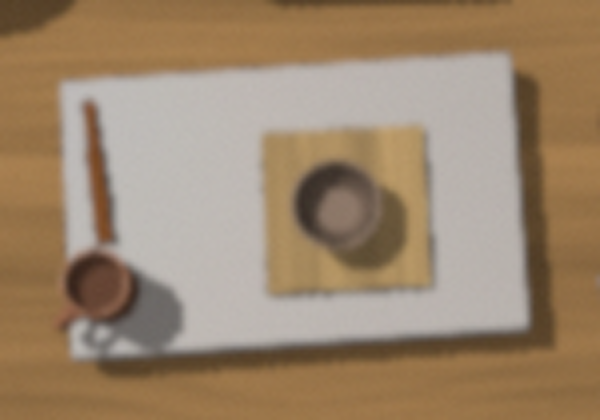

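View pics/csc.png

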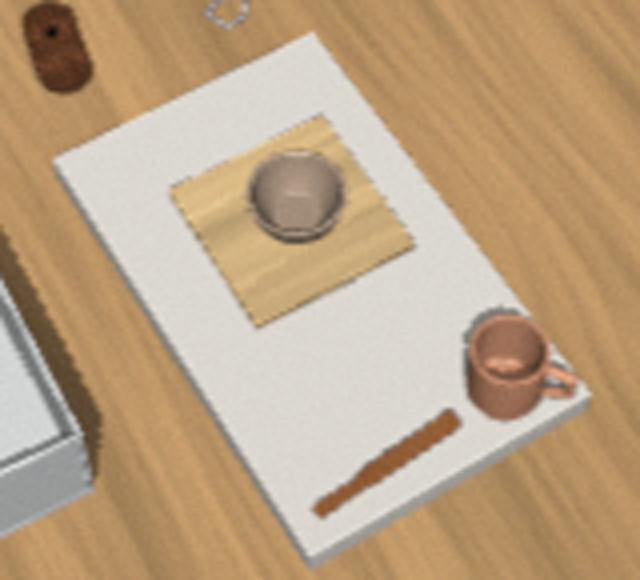

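The crop confirms the plywood bat (crop ~(265-430,125-295)) with the bowl on it; the cup is at lower left and the knife at upper left. Next I measure both views.

```bash
cat >> h.py <<'E'
def poly(s,mask,z,pick):
    cs,_=cv2.findContours(mask.astype(np.uint8),cv2.RETR_EXTERNAL,cv2.CHAIN_APPROX_NONE)
    c=[c for c in cs if cv2.pointPolygonTest(c,pick,False)>=0 or cv2.pointPolygonTest(cv2.convexHull(c),pick,False)>=0]
    c=max(c,key=cv2.contourArea)
    w=ray(s,c.reshape(-1,2),z)[:,:2]
    return c,w
def fitrect(w):
    # minAreaRect as start, then fit each side by a robust line
    (cx,cy),(a,b),ang=cv2.minAreaRect((w*1000).astype(np.float32))
    th=np.deg2rad(ang); 
    if a<b: a,b=b,a; th+=np.pi/2
    th=(th+np.pi/2+np.pi)%np.pi-np.pi/2   # long axis dir
    c=np.array([cx,cy])/1000; a/=1000;b/=1000
    for it in range(4):
        u=np.array([np.cos(th),np.sin(th)]);v=np.array([-u[1],u[0]])
        p=(w-c)@np.c_[u,v]; off={};sl=[]
        for k,(i,L,M) in {'+u':(0,a,b),'-u':(0,-a,b),'+v':(1,b,a),'-v':(1,-b,a)}.items():
            m=(abs(p[:,i]-L/2)<.008)&(abs(p[:,1-i])<M/2-.012)
            q=p[m]
            if len(q)<8: off[k]=L/2; continue
            l=cv2.fitLine(q.astype(np.float32),cv2.DIST_HUBER,0,1e-4,1e-4).ravel()
            s_=l[i]/l[1-i]; off[k]=l[2+i]-s_*l[3-i]; sl.append((s_*(-1 if i==0 else 1),len(q)))
        th+=np.average([x for x,_ in sl],weights=[n for _,n in sl])
        c=c+u*(off['+u']+off['-u'])/2+v*(off['+v']+off['-v'])/2
        a=off['+u']-off['-u'];b=off['+v']-off['-v']
    return c,a,b,th,sl
def bat(s,n,pick):
    hsv=cv2.cvtColor(s['image'],cv2.COLOR_RGB2HSV)
    m=(hsv[...,1]>52)
    W=ray(s,np.indices((400,640))[::-1].reshape(2,-1).T,.058)[:,:2].reshape(400,640,2)
    return m,W
E
python3 - <<'E'
from h import *
import pickle
d=pickle.load(open('d0.pkl','rb'))
for n,ps,pb in(('top',(240,180),(270,170)),('scene',(300,270),(290,232))):
    s=d[n];hsv=cv2.cvtColor(s['image'],cv2.COLOR_RGB2HSV)
    big=cv2.GaussianBlur(hsv[...,1],(0,0),.6)
    ms=(big<58)&(hsv[...,2]>95)
    ms=cv2.morphologyEx(ms.astype(np.uint8),cv2.MORPH_OPEN,np.ones((3,3)))
    c,w=poly(s,ms,.048,ps); r=fitrect(w); print(n,'slab',[np.round(x,4) for x in r])
    x,y,ww,hh=cv2.boundingRect(c)
    mb=(hsv[...,1]>55).astype(np.uint8); sl=np.zeros_like(mb)
    cv2.drawContours(sl,[cv2.convexHull(c)],-1,1,-1); mb&=cv2.erode(sl,np.ones((5,5)))
    c,w=poly(s,mb,.058,pb); r=fitrect(w); print(n,'bat',[np.round(x,4) for x in r])
E
```

```text
top slab [array([0.55  , 0.0692]), np.float32(0.4171), np.float32(0.2593), np.float64(-1.5177), array([[ 2.00e-04,  6.30e+01],
       [ 8.30e-03,  4.90e+01],
       [-1.40e-03,  1.05e+02],
       [-2.50e-03,  1.07e+02]])]
top bat [array([0.5435, 0.0209]), np.float32(0.1464), np.float32(0.1467), np.float64(0.0312), array([[ 3.80e-03,  3.30e+01],
       [ 9.10e-03,  3.40e+01],
       [-3.36e-02,  3.30e+01],
       [ 2.04e-02,  3.30e+01]])]
scene slab [array([0.5551, 0.0762]), np.float32(0.425), np.float32(0.2611), np.float64(-1.522), array([[-6.0e-04,  6.0e+01],
       [ 1.0e-04,  6.5e+01],
       [ 8.0e-04,  9.6e+01],
       [-7.0e-04,  7.1e+01]])]
scene bat [array([0.546 , 0.0238]), np.float32(0.1496), np.float32(0.1477), np.float64(-1.5358), array([[ 1.61e-02,  3.10e+01],
       [-7.90e-03,  3.30e+01],
       [-6.80e-03,  2.90e+01],
       [-3.80e-03,  2.80e+01]])]
```

```bash
python3 - <<'E'
from h import *
import pickle
d=pickle.load(open('d0.pkl','rb'))
s=d['top'];print('bowl rim top',ray(s,[(279.25,176.25)],.1))
s=d['scene'];print('bowl rim scene',ray(s,[(235+297/4,175+194/4-.0)],.1), 'vase',ray(s,[(345,352)],.12))
print('cup',ray(d['top'],[(195+100/4,125+285/4)],.118))
E
```

```text
bowl rim top [[0.53908547 0.02457618 0.1       ]]
bowl rim scene [[0.54231546 0.03161136 0.1       ]] vase [[0.65940349 0.4517616  0.12      ]]
cup [[0.46789859 0.23241389 0.118     ]]
```

arm_command(targets=[[0,0,0,0.165,100],[0,0,0,0.165,100],[0,0,0,0.165,100],[0,0,0,0.165,100],[0,0,0,0.165,100],[0,0,0,0.165,100],[0,0,0,0.168,100],[0,0,0,0,100]], newtons=20)

```text
t: 1.15
ee_pos: [0.2374, 0.6317, 0.231]
eef_rot: [2.16, 2.28, -0.001]
force: [-0.1, 0.1, 0.6]
grip_width: 0.0516
```

arm_command(targets=[[-3.7,1.96,0,0,100],[-3.7,1.96,0,0,100],[-3.7,1.96,0,0,100],[-3.7,1.96,0,0,100],[-3.7,1.96,0,0,100],[-3.7,1.96,0,0,100],[-3.7,1.96,0,0,100],[-3.7,1.96,0,0,100]])

```text
t: 2.15
ee_pos: [0.4105, 0.3432, 0.2314]
eef_rot: [2.156, 2.285, 0.0]
force: [-0.1, 0.2, 0.5]
grip_width: 0.0517
```

arm_command(targets=[[-3.7,1.96,0,0,100],[-3.7,1.96,0,0,100],[-3.7,1.96,0,0,100],[-3.7,1.96,0,0,100],[-3.7,1.96,0,0,100],[-3.7,1.96,0,0,100],[0,0,0,0,100],[0,0,0,0,100]])

```text
t: 3.15
ee_pos: [0.5389, 0.1292, 0.2312]
eef_rot: [-2.159, -2.282, 0.0]
force: [-0.8, 0.3, -0.3]
grip_width: 0.0516
```

arm_command(targets=[[0,0,3.5,0,100],[0,0,3.5,0,100],[0,0,3,0,100],[0,0,3,0,100],[0,0,2,0,100],[0,0,1,0,100],[0,0,0,0,100]])

```text
t: 4.03
ee_pos: [0.5387, 0.1295, 0.0711]
eef_rot: [-2.16, -2.281, 0.001]
force: [-0.5, -0.4, 1.0]
grip_width: 0.0518
```

```bash
python3 - <<'E'
from h import *
s=snap('scene');a=cv2.resize(s['image'][150:320,235:395],None,fx=3.5,fy=3.5,interpolation=cv2.INTER_CUBIC);cv2.imwrite('pics/s1.png',a[:,:,::-1])
s=snap('wrist','w1.png')
s=snap('top');a=cv2.resize(s['image'][125:230,195:345],None,fx=4,fy=4,interpolation=cv2.INTER_CUBIC);cv2.imwrite('pics/t1.png',a[:,:,::-1])
E
```

```text
(no output)
```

View pics/s1.png

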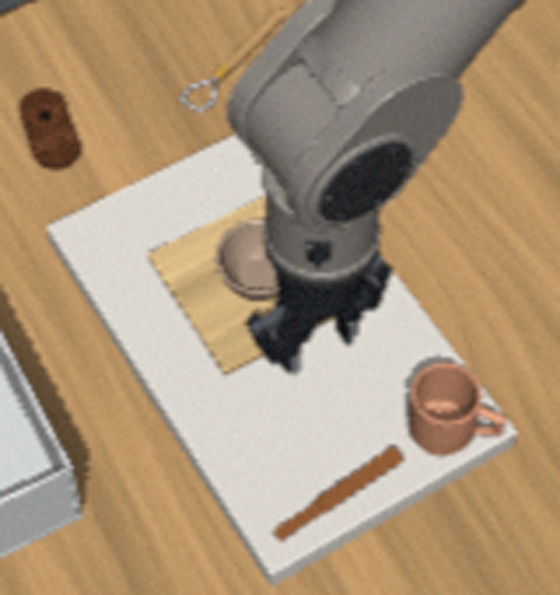

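View pics/w1.png

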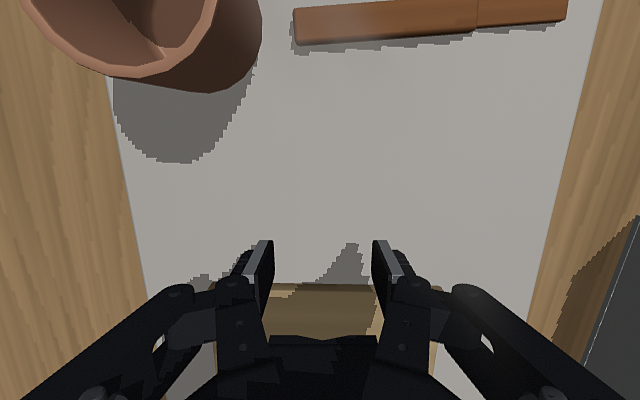

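View pics/t1.png

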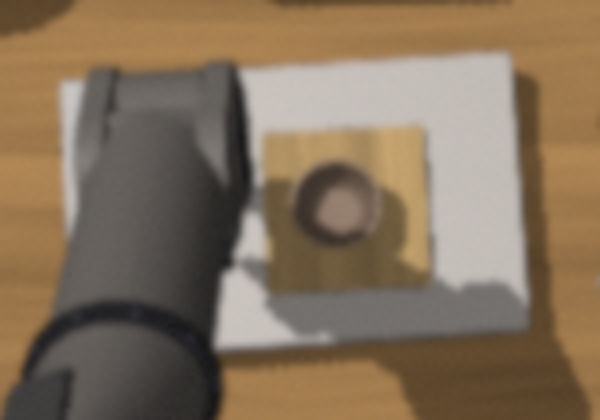

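The fingers are behind the bat's rear edge (wrist row ~285), clear of the bowl, cup and knife. Now I get the tip height and edge position from the wrist depth.

```bash
python3 - <<'E'
from h import *
s=snap('wrist');z=s['z_map'];K=np.array(s['intrinsics'])
R=cv2.Rodrigues(np.array(s['rvec']))[0];t=np.array(s['tvec']).reshape(3)
v,u=np.indices(z.shape); P=np.c_[((u-K[0,2])/K[0,0]*z).ravel(),((v-K[1,2])/K[1,1]*z).ravel(),z.ravel()]
W=((P-t)@R).reshape(400,640,3)
for r in(242,250,260,270,280,290,300):
    print(r,[tuple((W[r,c]*1000).round().astype(int)) for c in(250,260,268,378,388,400)])
print('edge',ray(s,[(275,284),(365,285),(320,285)],.058).round(4))
sub=(W[...,2]>.056)&(z>0)&(v<300)&(u>235)&(u<405); q=W[sub]; q=q[np.argsort(q[:,2])][:400]
print((q[::40]*1000).round(1)); f=W[(W[...,2]>.061)&(z>0)&(v<300)&(u>235)&(u<405)]; print('y range',np.percentile(f[:,1],[0,1,50,99,100]),'zmin',np.percentile(f[:,2],[0,1,5]))
E
```

```text
242 [(np.int64(495), np.int64(123), np.int64(49)), (np.int64(508), np.int64(140), np.int64(84)), (np.int64(512), np.int64(140), np.int64(84)), (np.int64(567), np.int64(143), np.int64(84)), (np.int64(582), np.int64(128), np.int64(49)), (np.int64(589), np.int64(128), np.int64(49))]
250 [(np.int64(504), np.int64(136), np.int64(85)), (np.int64(510), np.int64(140), np.int64(93)), (np.int64(514), np.int64(139), np.int64(90)), (np.int64(566), np.int64(143), np.int64(92)), (np.int64(570), np.int64(144), np.int64(93)), (np.int64(590), np.int64(123), np.int64(49))]
260 [(np.int64(508), np.int64(140), np.int64(102)), (np.int64(512), np.int64(140), np.int64(103)), (np.int64(514), np.int64(135), np.int64(92)), (np.int64(566), np.int64(139), np.int64(95)), (np.int64(568), np.int64(143), np.int64(101)), (np.int64(576), np.int64(139), np.int64(95))]
270 [(np.int64(510), np.int64(140), np.int64(111)), (np.int64(514), np.int64(139), np.int64(109)), (np.int64(514), np.int64(131), np.int64(94)), (np.int64(566), np.int64(134), np.int64(96)), (np.int64(566), np.int64(143), np.int64(111)), (np.int64(571), 
[... 577 characters left out ...]
4(144), np.int64(126))]
300 [(np.int64(515), np.int64(141), np.int64(132)), (np.int64(514), np.int64(127), np.int64(113)), (np.int64(508), np.int64(90), np.int64(60)), (np.int64(577), np.int64(93), np.int64(60)), (np.int64(567), np.int64(131), np.int64(115)), (np.int64(566), np.int64(144), np.int64(132))]
edge [[0.5122 0.0998 0.058 ]
 [0.5683 0.1021 0.058 ]
 [0.5403 0.1006 0.058 ]]
[[548.1 250.2  56. ]
 [558.3 240.7  56.1]
 [570.2 241.4  56.1]
 [533.2 237.1  56.1]
 [533.  241.5  56.2]
 [559.2 241.2  56.2]
 [542.5 253.6  56.2]
 [543.8 242.5  56.3]
 [549.6 244.1  56.3]
 [570.5 254.3  56.3]]
y range [0.11799289 0.12103479 0.14102753 0.2448712  0.25142199] zmin [0.06112738 0.06292495 0.06760318]
```

arm_command(targets=[[0,0,1,0,100],[0,0,1,0,100],[0,0,0.5,0,100],[0,0,0,0,100]])

```text
t: 4.72
ee_pos: [0.5388, 0.1287, 0.0457]
eef_rot: [-2.162, -2.279, 0.002]
force: [-0.0, -0.2, 0.6]
grip_width: 0.0517
```

```bash
python3 - <<'E'
from h import *
print(env.observe()['ee_pos'],env.observe()['force'])
s=snap('wrist','w2.png');z=s['z_map'];K=np.array(s['intrinsics'])
R=cv2.Rodrigues(np.array(s['rvec']))[0];t=np.array(s['tvec']).reshape(3)
v,u=np.indices(z.shape); P=np.c_[((u-K[0,2])/K[0,0]*z).ravel(),((v-K[1,2])/K[1,1]*z).ravel(),z.ravel()]
W=((P-t)@R).reshape(400,640,3)
for r in range(234,252,2):
    print(r,[tuple(int(x) for x in (W[r,c]*1000).round()) for c in(255,262,267,270,272,373,376,380)])
E
```

```text
[0.53880412 0.12873739 0.04573221] [-0.03419645 -0.19325021  0.56106665]
234 [(504, 140, 50), (507, 140, 49), (510, 140, 49), (511, 140, 49), (512, 140, 49), (565, 143, 49), (567, 143, 49), (569, 144, 49)]
236 [(503, 139, 49), (507, 139, 50), (510, 139, 49), (511, 139, 49), (512, 139, 50), (566, 142, 48), (567, 142, 50), (569, 142, 49)]
238 [(504, 138, 50), (507, 138, 49), (510, 138, 50), (511, 138, 50), (512, 138, 49), (565, 141, 50), (567, 141, 49), (569, 141, 48)]
240 [(503, 136, 49), (508, 139, 54), (511, 139, 54), (512, 140, 55), (513, 139, 53), (565, 141, 52), (566, 142, 55), (568, 143, 55)]
242 [(503, 135, 49), (509, 139, 57), (511, 140, 58), (513, 140, 57), (513, 138, 53), (565, 140, 53), (565, 143, 58), (568, 143, 57)]
244 [(503, 134, 49), (509, 140, 60), (512, 139, 59), (513, 139, 59), (513, 136, 52), (565, 140, 54), (565, 143, 60), (567, 142, 59)]
246 [(503, 133, 49), (510, 140, 62), (512, 139, 61), (513, 138, 58), (513, 136, 54), (565, 139, 54), (565, 143, 62), (567, 142, 61)]
248 [(507, 139, 64), (510, 139, 63), (512, 139, 64), (513, 138, 60), (513, 135, 54), (565, 137, 53), (565, 141, 62), (566, 142, 63)]
250 [(507, 140, 67), (510, 139, 65), (513, 140, 66), (513, 136, 58), (513, 133, 53), (565, 137, 55), (565, 140, 62), (566, 142, 66)]
```

View pics/w2.png

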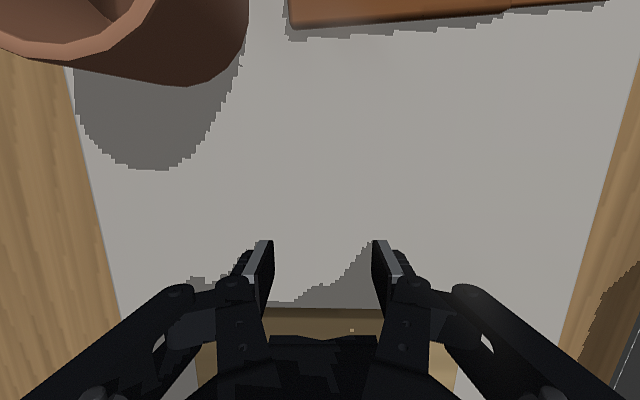

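arm_command(targets=[[0,0,0.2,0,100],[-0.8,0,0,0,100],[-0.4,0,0,0,100],[-0.2,0,0,0,100],[-0.2,0,0,0,100],[-0.2,0,0,0,100],[-0.3,0,0,0,100],[-0.4,0,0,0,100]])

```text
t: 5.78
ee_pos: [0.5407, 0.1049, 0.0447]
eef_rot: [-2.161, -2.28, -0.002]
force: [-1.5, 6.6, 6.2]
grip_width: 0.0516
```

arm_command(targets=[[0,0,-0.1,0,100],[0,0,0,0,100]])

```text
t: 6.02
ee_pos: [0.5404, 0.1039, 0.0453]
eef_rot: [2.162, 2.279, -0.0]
force: [0.1, 1.5, 1.0]
grip_width: 0.052
```

```bash
python3 - <<'E'
from h import *
s=snap('scene');a=cv2.resize(s['image'][160:290,240:380],None,fx=4.5,fy=4.5,interpolation=cv2.INTER_CUBIC);cv2.imwrite('pics/s3.png',a[:,:,::-1])
print(env.observe()['force'])
E
```

```text
[0.88591092 0.84875134 0.76286983]
```

View pics/s3.png

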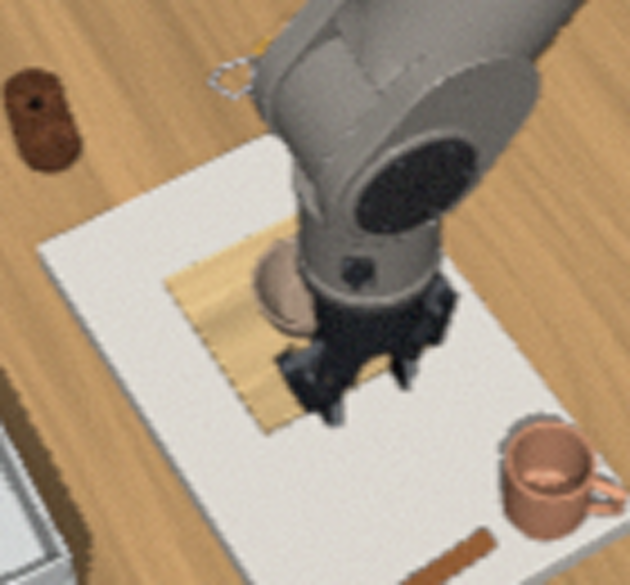

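The fingers are at the bat's rear edge and the bowl is clear. I push on.

arm_command(targets=[[-0.2,0,0,0,100],[-0.4,0,0,0,100],[-0.5,0,0,0,100],[-0.5,0,0,0,100],[-0.5,0,0,0,100],[-0.4,0,0,0,100],[-0.2,0,0,0,100],[0,0,0,0,100]])

```text
t: 7.08
ee_pos: [0.5419, 0.0768, 0.0453]
eef_rot: [2.162, 2.279, -0.0]
force: [0.2, 0.5, -0.3]
grip_width: 0.0518
```

```bash
python3 - <<'E'
from h import *
s=snap('top');a=cv2.resize(s['image'][125:230,195:345],None,fx=4,fy=4,interpolation=cv2.INTER_CUBIC);cv2.imwrite('pics/t4.png',a[:,:,::-1])
s=snap('wrist','w4.png')
E
```

```text
(no output)
```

View pics/t4.png

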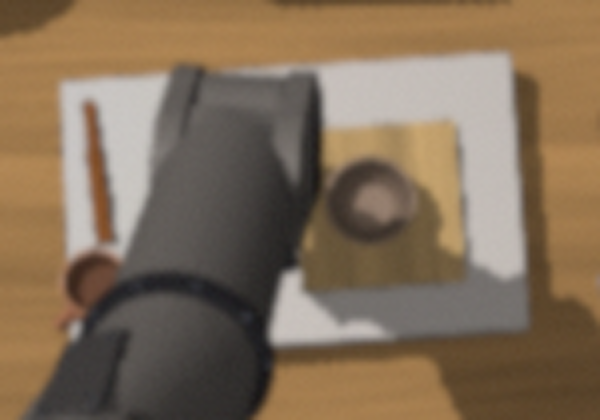

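View pics/w4.png

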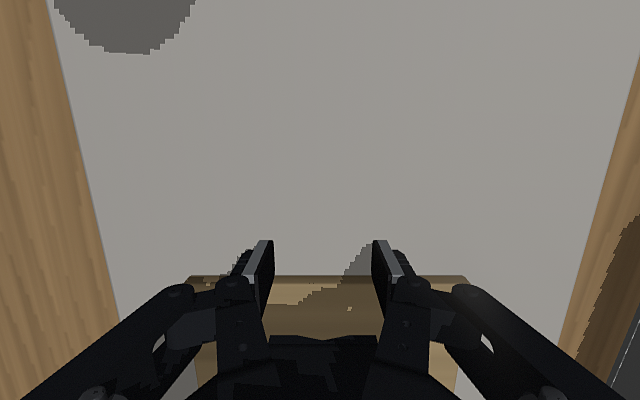

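The bat has moved ~32 mm, still square (rear edge level at wrist row 276), and the bowl rides along.

arm_command(targets=[[-0.2,0,0,0,100],[-0.4,0,0,0,100],[-0.5,0,0,0,100],[-0.6,0,0,0,100],[-0.6,0,0,0,100],[-0.6,0,0,0,100],[-0.6,0,0,0,100],[-0.6,0,0,0,100]])

```text
t: 8.18
ee_pos: [0.544, 0.0357, 0.0453]
eef_rot: [-2.162, -2.279, 0.0]
force: [-0.0, 2.4, 0.8]
grip_width: 0.0521
```

arm_command(targets=[[-0.6,0,0,0,100],[-0.6,0,0,0,100],[-0.6,0,0,0,100],[-0.6,0,0,0,100],[-0.5,0,0,0,100],[-0.4,0,0,0,100],[-0.2,0,0,0,100],[0,0,0,0,100]])

```text
t: 9.18
ee_pos: [0.5459, 0.0009, 0.0453]
eef_rot: [2.162, 2.279, -0.0]
force: [-0.2, 0.2, 0.3]
grip_width: 0.0521
```

```bash
python3 - <<'E'
from h import *
import pickle
s=snap('top');a=cv2.resize(s['image'][125:230,215:365],None,fx=4,fy=4,interpolation=cv2.INTER_CUBIC);cv2.imwrite('pics/t5.png',a[:,:,::-1])
d=snap('scene');a=cv2.resize(d['image'][150:290,220:380],None,fx=4,fy=4,interpolation=cv2.INTER_CUBIC);cv2.imwrite('pics/s5.png',a[:,:,::-1])
pickle.dump({'top':s,'scene':d},open('d5.pkl','wb'))
E
```

```text
(no output)
```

View pics/t5.png

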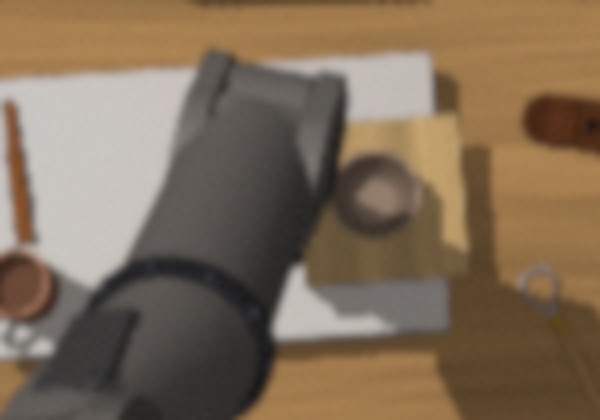

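View pics/s5.png

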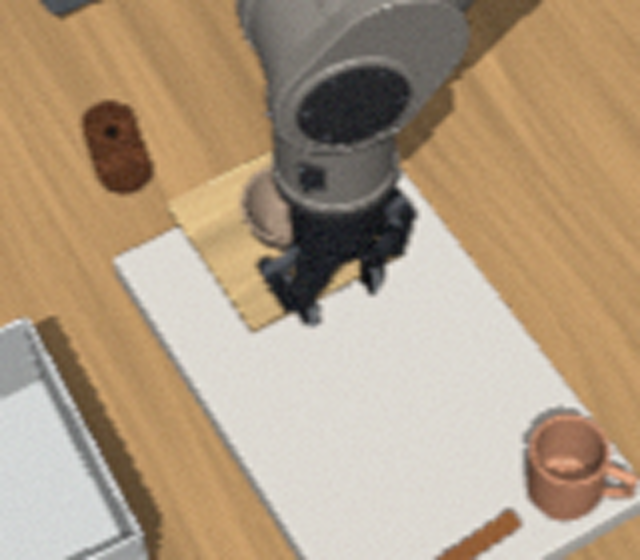

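```bash
python3 - <<'E'
from h import *
import pickle
d=pickle.load(open('d5.pkl','rb'));o=pickle.load(open('d0.pkl','rb'))
th=-1.5195;u=np.array([np.cos(th),np.sin(th)])
f=lambda s,x,y,x0,y0,z:ray(s,[((x+.5)/4-.5+x0,(y+.5)/4-.5+y0)],z)[0,:2]
t=d['top'];b=f(t,463,195,215,125,.058);e=f(t,441,195,215,125,.048);print('top overhang',(b-e)@u,b,e)
# subpixel: saturation profile along u at several lateral offsets, bat front edge & slab end
b0=np.array([.545,.0225]);v=np.array([-u[1],u[0]])
def edge(s,lat,z,lo,hi):
    r=np.arange(lo,hi,.0005);p=np.c_[(b0+lat*v)+r[:,None]*u,np.full(len(r),z)]
    q=proj(s,p).astype(np.float32);g=cv2.GaussianBlur(s['image'],(0,0),.7).astype(np.float32)
    c=np.stack([cv2.remap(g[...,k],q[:,0],q[:,1],cv2.INTER_LINEAR).ravel() for k in range(3)],1)
    k=np.linalg.norm(c[8:]-c[:-8],axis=1); i=k.argmax(); return r[i]+.002,k[i].round(),
for n in('top','scene'):
    print(n,'slab end0',[edge(o[n],l,.048,.12,.20) for l in(-.07,-.03,0,.03,.07)])
    print(n,'bat front0',[edge(o[n],l,.058,.055,.10) for l in(-.06,-.03,0,.03,.06)])
    print(n,'bat front now',[edge(d[n],l,.058,.15,.23) for l in(-.06,-.03,0,.03,.06)])
E
```

```text
top overhang 0.0197218599992307 [ 0.55403191 -0.15985071] [ 0.55608659 -0.13999738]
top slab end0 [(np.float64(0.16050000000000003), np.float32(66.0)), (np.float64(0.16250000000000003), np.float32(63.0)), (np.float64(0.16200000000000003), np.float32(68.0)), (np.float64(0.16250000000000003), np.float32(59.0)), (np.float64(0.16250000000000003), np.float32(67.0))]
top bat front0 [(np.float64(0.08000000000000002), np.float32(37.0)), (np.float64(0.08200000000000002), np.float32(37.0)), (np.float64(0.08050000000000002), np.float32(32.0)), (np.float64(0.08200000000000002), np.float32(40.0)), (np.float64(0.08050000000000002), np.float32(32.0))]
top bat front now [(np.float64(0.20800000000000005), np.float32(28.0)), (np.float64(0.18100000000000002), np.float32(46.0)), (np.float64(0.18350000000000002), np.float32(51.0)), (np.float64(0.18200000000000002), np.float32(46.0)), (np.float64(0.18000000000000002), np.float32(21.0))]
scene slab end0 [(np.float64(0.15950000000000003), np.float32(64.0)), (np.float64(0.15900000000000003), np.float32(59.0)), (np.float64(0.16200000000000003), np.float32(56.0)), (np.float64(0.16100000000000003), np.float32(60.0)), (np.float64(0.16050000000000003), np.float32(58.0))]
scene bat front0 [(np.float64(0.07650000000000001), np.float32(37.0)), (np.float64(0.07600000000000001), np.float32(35.0)), (np.float64(0.057), np.float32(37.0)), (np.float64(0.07550000000000001), np.float32(36.0)), (np.float64(0.07900000000000001), np.float32(38.0))]
scene bat front now [(np.float64(0.1625), np.float32(15.0)), (np.float64(0.17500000000000002), np.float32(24.0)), (np.float64(0.165), np.float32(37.0)), (np.float64(0.18200000000000002), np.float32(28.0)), (np.float64(0.18150000000000002), np.float32(15.0))]
```

Overhang is now about 20 mm in both views, so I push another ~30 mm.

arm_command(targets=[[-0.2,0,0,0,100],[-0.4,0,0,0,100],[-0.5,0,0,0,100],[-0.5,0,0,0,100],[-0.5,0,0,0,100],[-0.5,0,0,0,100],[-0.3,0,0,0,100],[0,0,0,0,100]])

```text
t: 10.28
ee_pos: [0.5474, -0.0282, 0.0454]
eef_rot: [2.162, 2.279, -0.0]
force: [-0.3, 1.0, -0.2]
grip_width: 0.0521
```

arm_command(targets=[[1,0,0,0,100],[2,0,0,0,100],[3,0,0,0,100],[1,0,-3,0,100],[0,0,-5,0,100],[0,0,-5,0,100],[0,0,-2,0,100],[0,0,0,0,100]])

```text
t: 11.28
ee_pos: [0.5444, 0.0432, 0.1968]
eef_rot: [2.16, 2.28, 0.004]
force: [0.4, 0.8, -0.7]
grip_width: 0.0516
```

```bash
python3 - <<'E'
from h import *
import pickle
s=snap('top');a=cv2.resize(s['image'][125:230,215:365],None,fx=4,fy=4,interpolation=cv2.INTER_CUBIC);cv2.imwrite('pics/t6.png',a[:,:,::-1])
d=snap('scene');a=cv2.resize(d['image'][150:290,220:380],None,fx=4,fy=4,interpolation=cv2.INTER_CUBIC);cv2.imwrite('pics/s6.png',a[:,:,::-1])
pickle.dump({'top':s,'scene':d},open('d6.pkl','wb'))
E
```

```text
(no output)
```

View pics/t6.png

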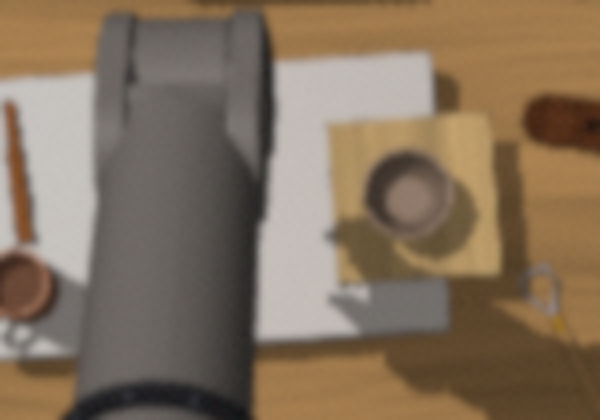

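View pics/s6.png

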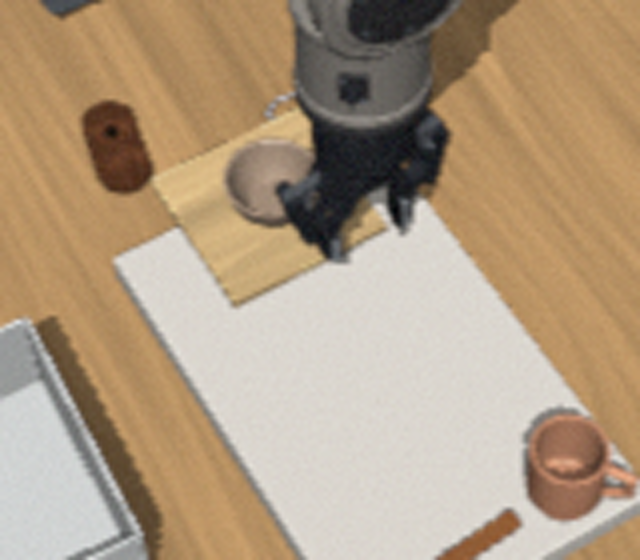

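The arm is clear, the bat is square past the slab end (front edge at crop x ~491-500, slab end ~433-449), and the bowl is central. Final measurement:

```bash
python3 - <<'E'
from h import *
import pickle
d=pickle.load(open('d6.pkl','rb'));o=pickle.load(open('d0.pkl','rb'))
th=-1.5195;u=np.array([np.cos(th),np.sin(th)]);v=np.array([-u[1],u[0]]);b0=np.array([.545,.0225])
def edge(s,lat,z,lo,hi):
    r=np.arange(lo,hi,.0005);p=np.c_[(b0+lat*v)+r[:,None]*u,np.full(len(r),z)]
    q=proj(s,p).astype(np.float32);g=cv2.GaussianBlur(s['image'],(0,0),.7).astype(np.float32)
    c=np.stack([cv2.remap(g[...,k],q[:,0],q[:,1],cv2.INTER_LINEAR).ravel() for k in range(3)],1)
    k=np.linalg.norm(c[8:]-c[:-8],axis=1); i=k.argmax(); return round(r[i]+.002,4),int(k[i])
L=(-.06,-.04,0,.03,.06)
for n in('top','scene'):
    print(n,'end',[edge(o[n],l,.048,.13,.19) for l in L])
    print(n,'front',[edge(d[n],l,.058,.19,.23) for l in L])
    print(n,'rear',[edge(d[n],l,.058,.045,.08) for l in L])
f=lambda x,y,z:ray(d['top'],[((x+.5)/4-.5+215,(y+.5)/4-.5+125)],z)[0,:2]
C=np.array([f(*p,.058) for p in((491,113),(500,273),(330,125),(341,283))])
e=f(441,193,.048);print('corners in slab axes (from end):',((C-e)@np.c_[u,v]).round(4).tolist())
print('bowl rel bat',((f(408,193,.1)-C.mean(0))@np.c_[u,v]).round(4))
# bystanders: image difference
for n in('top','scene'):
    df=cv2.absdiff(d[n]['image'],o[n]['image']).max(2); 
    cv2.imwrite(f'pics/diff_{n}.png',df*3)
E
```

```text
top end [(np.float64(0.161), 72), (np.float64(0.1625), 67), (np.float64(0.162), 68), (np.float64(0.1625), 59), (np.float64(0.162), 70)]
top front [(np.float64(0.212), 53), (np.float64(0.213), 46), (np.float64(0.2125), 49), (np.float64(0.211), 46), (np.float64(0.2095), 18)]
top rear [(np.float64(0.062), 34), (np.float64(0.0625), 40), (np.float64(0.062), 34), (np.float64(0.0605), 33), (np.float64(0.0625), 34)]
scene end [(np.float64(0.16), 64), (np.float64(0.1615), 60), (np.float64(0.162), 56), (np.float64(0.161), 59), (np.float64(0.1605), 48)]
scene front [(np.float64(0.2135), 33), (np.float64(0.2115), 37), (np.float64(0.21), 33), (np.float64(0.211), 23), (np.float64(0.213), 18)]
scene rear [(np.float64(0.0575), 63), (np.float64(0.056), 63), (np.float64(0.056), 53), (np.float64(0.056), 64), (np.float64(0.056), 65)]
corners in slab axes (from end): [[0.0507, 0.0696], [0.0481, -0.079], [-0.0978, 0.0683], [-0.0969, -0.0785]]
bowl rel bat [-0.0073 -0.0022]
```

View pics/diff_top.png

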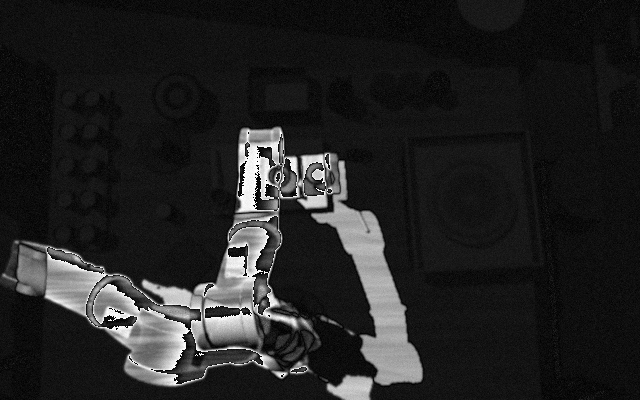

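The difference image shows change only at the arm, its shadow and the bat with its bowl; the bystanders are unchanged. I hand in.

```bash
python3 - <<'E'
from h import *
o=env.observe();print(o['t'],o['force'],abs(o['dq']).max());print(env.sign_off())
E
```

```text
11.375 [-0.37259982 -0.11013089 -0.53861743] 0.015953283804532356
the job is handed in; nothing more can be done
None
```

I pushed the bat about 130 mm along the slab with both fingertips, half open, against its rear edge. Then I backed the arm off, raised it clear and handed in at t = 11.4 s.

**Last checks:**
- **Overhang:** about 50 mm in both the top and scene views.
- **Squareness and position:** the bat is square to the slab end within about 0.02 rad. It sits about 5 mm off the slab's centreline and is not over the long sides.
- **Bowl:** about 7 mm from the bat's middle. It kept its place on the bat, and I saw no sign of touching it.
- **Bystanders:** the top-view difference image shows nothing else moved. I did not view the scene-view one.

**Disagreement:** the bat's rear edge read about 5 mm farther back in the scene view than in the top view. I put this down to that camera seeing the lower rim of the rear side; the front-edge readings agree.

**Early contact:** at first contact the tool read about 6 N vertically. I raised it 1 mm before pushing on, and the later readings were about 1 N or less.

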